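Tare the pigment balance

TASK

Zero the pigment balance: with a fingertip push its sliding dust cover all the way open, reach into the well underneath and press the sunken green tare key right down for a moment, then push the cover fully shut again. Leave the dish on the pan, the pigment jars and the red power key alone.

Things in the scene. Friction and masses are not known exactly. Their poses are not given: they have to be found in the camera images.
- balance: White balance, fixed, 300 (x) by 240 (y) mm, flat deck 60 mm above the table; origin at the centre of its underside, z up. At yaw 0 its console faces the robot (-x); the round steel pan (radius 65 mm, top 68 mm high) is centred at x +70 mm. Well centre x -75, y -45 mm. The cover slides along y between two rails 4 mm high, 60 mm apart. A flat display lies at the front.
- well_mouth (a point): Centre of the well's rectangular mouth, at deck height (60 mm above the table). The mouth is 36 mm along the balance's x and 60 mm along its y; walls are vertical, floor 28 mm below the deck. Axes as the balance's. Fixed to the balance; covered while the dust cover is shut.
- tare_key_top (a point): Centre of the top face of the green rectangular tare key (24 mm along the balance's x, 36 mm along y) at the bottom of the well, 20 mm below the deck when up. It moves 5 mm straight down and springs back: about 1.5 N to start it, 5 N fully down.
- tare_key (a joint): Depth by which the green tare key is pressed, m: 0 up, 0.005 fully down.
- dust_cover (a joint): How far the dust cover is open, m: 0 shut (centred over the well), 0.072 fully open (well mouth wholly clear); it opens toward the balance's +y. Stops at both ends, stays where it is left, friction about 1.5 N; it cannot be lifted off.
- cover_cup (a point): Middle of the finger cup in the dust cover, on its floor, 65 mm above the table; moves with the cover. The cover is an orange plate, 52 (balance x) by 76 (y) mm, with a blue rim 6 mm thick round its edge, rim top 77 mm above the table: an open cup 40 (x) by 64 (y) mm inside, 12 mm deep. A fingertip in the cup, or against the rim's outside, pushes it either way.
- power_key_top (a point): Top centre of the round red power key, 20 mm across, standing 3 mm above the deck at the front corner (balance frame x -127, y +85 mm). Not to be pressed.
- power_key (a joint): Depth by which the red power key is pressed, m: 0 up, 0.003 down.
- dish: Loose white porcelain dish, 84 mm across, 30 mm high, standing on the pan; origin at the centre of its underside (68 mm above the table). To be left alone.
- jar_red: Loose closed jar of red pigment with a white lid, 60 mm across, 85 mm high, standing on the table beside the balance; origin at the centre of its underside. To be left alone.
- jar_blue: Loose closed jar of blue pigment with a white lid, 60 mm across, 85 mm high, standing on the table beside the balance; origin at the centre of its underside. To be left alone.
- jar_yellow: Loose closed jar of yellow pigment with a white lid, 60 mm across, 85 mm high, standing on the table beside the balance; origin at the centre of its underside. To be left alone.

How it is judged:
On the way, in this order (a step that is already met when the one before it is completed fails the run):
1. the dust cover is pushed open (at least 62 of its 72 mm) (value of joint dust_cover above 0.062 m), for 0.2 s.
2. the tare key in the well is pressed down (at least 4 of its 5 mm) with the cover open (value of joint tare_key above 0.004 m and value of joint dust_cover above 0.055 m and contact force between the fingers and tare_key above 0.5 N), for 0.2 s.
At the end, for the whole second after the job is handed in: The dust cover is shut to within 5 mm, the tare key has sprung back up (within 1 mm), the red power key is up, and the dish and the jars stand within 15 mm of where they began, the dish upright and at rest (value of joint dust_cover below 0.005 m and value of joint each of tare_key, power_key below 0.001 m and angle between dish's own z axis and vertical below 0.15 rad and linear speed of dish below 0.02 m/s and distance of each of dish, jar_red, jar_blue, jar_yellow from where it was at the start of the episode below 0.015 m); the robot touches nothing.
It fails at once if the red power key is pressed (1.5 mm or more) (value of joint power_key above 0.0015 m).
It fails at once if the dish or a jar is lifted, pushed or carried more than 15 mm (distance of any of dish, jar_red, jar_blue, jar_yellow from where it was at the start of the episode above 0.015 m).
It also fails if it takes over 50 s, if anything falls off the work surface, if the arm or the gripper's body presses on something with over 40 N, if the wrist force passes 120 N, or if a joint passes its speed limit or range.

ROBOT

A 6-joint arm with a two-finger parallel gripper is mounted at the origin on the work surface. World frame = base frame: x ahead of the robot, y to its left, z up, the work surface at z = 0. Lengths are in m, angles in rad, forces in N, time in s.
With the tool pointing down it reaches from about 0.25 to 0.725 m from the base axis. Payload 9.7 kg.
Tool frame: the origin (TCP) lies between the finger pads; the fingertips stand 25 mm ahead of it and the grasp point (between the pads) lies 6 mm ahead of it; z points along the fingers, y is the line along which they close (so a half turn about z gives the same grasp; the last joint's range is limited). The gripper opens to 85 mm and grips with 20 to 120 N. Pads are 22 mm wide; open, the fingers measure 114 mm over their backs; the gripper's body (76 mm by 85 mm) begins 54 mm behind the grasp point. The pads swing forward as they close: fully open they stand 13 mm farther back than shut.
Start: joints at [1.322, 0.087, 0.176, 1.66, 0, 1.571], TCP at [0.135, 0.533, 0.256] pointing down, gripper open.
Joint ranges: [-3.13, 3.13], [-0.85, 1.81], [-1.15, 1.24], [-2.2, 2.28], [-1.44, 1.52], [-3.14, 3.14]. Speed limits (rad/s): [2.22, 2.22, 2.57, 3.14, 3.14, 3.14].

INTERFACE

Orientations are given as a 3x3 rotation matrix whose columns are the frame's x, y, z axes.
In Python, from plant import move_pose, move_l, move_joints, ungrasp, grasp, sleep, inverse_kinematics, get_image, IKError, finish_job, read_t, read_q, read_qd, read_effort, read_ee_pos, read_orientation, read_ft_force, read_ft_torque, read_grip_width, read_gripper_force gives the robot as it stands. The module is installed in compiled form; this text tells all that it offers. Calls block until the motion is done:
- move_pose(position, orientation): joint-space move of the TCP to a pose.
- move_l(position, speed=0.15, orientation=None): straight line of the TCP; orientation=None keeps the orientation; speed is the mean speed in m/s.
- move_joints(angles): joint-space move.
- ungrasp() and grasp(): open the fingers fully, or close them until they stop; the grip force is fixed at half the most.
- sleep(seconds).
- inverse_kinematics(position, orientation): joint angles nearest the present ones, or None.
- get_image(name): name is "side" or "top"; returns a dict with "color" (420x560x3 uint8, blue, green, red), "mtx" (3x3 intrinsics, pixels), "D" ([k1, k2, p1, p2, k3] as OpenCV has them; the pictures are not rectified), "world_to_cam" (4x4, takes a point from world to camera coordinates). Camera axes: x right, y up, looking along -z (the intrinsics and any distortion apply to the point x, -y, -z); pixel columns grow to the right and rows downward; lengths in m; the calibration is good to about 2 mm. A picture is of the moment at which its call begins. There is no depth.
A pose or a line that the arm cannot do raises IKError and nothing moves.
- finish_job(): hands the job in; it is judged then, once.
Readings, each from a call of its own:
- read_t(): time.
- read_q(): joint angles.
- read_qd(): joint speeds.
- read_effort(): joint torques, N m.
- read_ee_pos(): TCP position.
- read_orientation(): TCP orientation.
- read_ft_force(): force on the tool from outside, world axes, zero at the start.
- read_ft_torque(): the same for the moment, N m.
- read_grip_width(): opening from 0.0 (shut) to 1.0 (fully open).
- read_gripper_force(): force on a finger pad.
Only numpy, scipy, OpenCV 4.12 (cv2) and the standard library are available. Lean on these libraries where they do the work, as an engineer would, in place of code of your own. Each camera call takes 0.05 s, during which the arm holds its last target. There are 200 camera calls.

## Working session

There is one attempt and no reset: what is moved stays moved. The work goes in short steps, each a Python script; the robot and the scene stay as the last script left them, time stands still between calls to the robot, and variables do not carry over. Pictures are saved under pics/ and viewed, at most 10 in all, crops included, and the job is handed in when it is done.

```bash
mkdir -p pics; python3 - <<'E'
from plant import *
import cv2,pickle
d={n:get_image(n) for n in("side","top")}
pickle.dump(d,open("im0.pkl","wb"))
for n in d: cv2.imwrite(f"pics/{n}0.png",d[n]["color"]); print(n,d[n]["mtx"].round(1).tolist(),d[n]["D"],d[n]["world_to_cam"].round(3).tolist())
print(read_t(),read_orientation().round(3).tolist() if hasattr(read_orientation(),'round') else read_orientation(), read_grip_width())
E
```

```text
side [[542.8, 0.0, 275.2], [0.0, 542.8, 210.4], [0.0, 0.0, 1.0]] [-0.08099918  0.          0.          0.          0.        ] [[0.984, -0.176, 0.017, -0.592], [0.076, 0.508, 0.858, -0.151], [-0.16, -0.843, 0.514, -1.014], [0.0, 0.0, 0.0, 1.0]]
top [[471.8, 0.0, 283.4], [0.0, 471.8, 207.8], [0.0, 0.0, 1.0]] [0.03987458 0.         0.         0.         0.        ] [[0.028, -1.0, 0.012, 0.023], [0.995, 0.029, 0.09, -0.622], [-0.091, 0.009, 0.996, -1.101], [0.0, 0.0, 0.0, 1.0]]
0.1 [[-0.969, 0.246, -0.0], [0.246, 0.969, -0.001], [0.0, -0.001, -1.0]] 1.0006133942997726
```

View pics/side0.png

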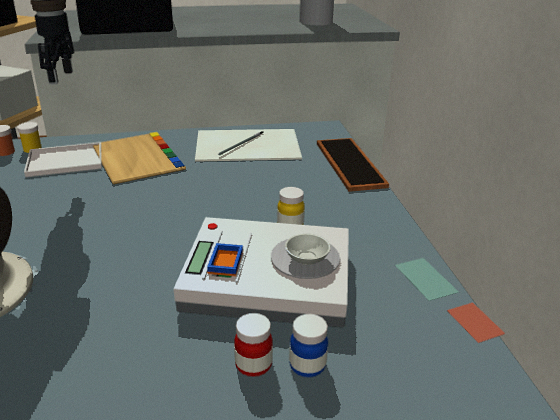

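View pics/top0.png

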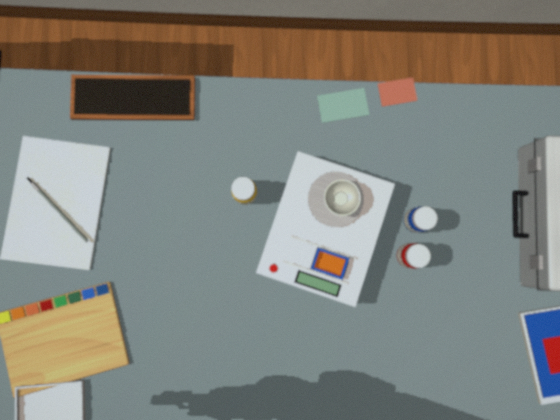

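The side view shows the balance with its cover at about (225,258), the red key at (212,226) and the yellow jar behind it at (291,205). In the top view the cover is at (330,263), the red key at (274,268), and the red and blue jars are to the right at (417,256) and (424,218). Next I'll measure these from both views.

```bash
cat > vis.py <<'E'
import cv2,numpy as np
def ray(im,uv):
    n=cv2.undistortPoints(np.array([[uv]],float),im["mtx"],im["D"])[0,0]
    M=im["world_to_cam"];R,t=M[:3,:3],M[:3,3]
    d=R.T@np.array([n[0],-n[1],-1.]);return -R.T@t,d/np.linalg.norm(d)
def plane(im,uv,z):
    o,d=ray(im,uv);return o+d*(z-o[2])/d[2]
def tri(a,ua,b,ub):
    o1,d1=ray(a,ua);o2,d2=ray(b,ub)
    s=np.linalg.lstsq(np.c_[d1,-d2],o2-o1,rcond=None)[0]
    p,q=o1+s[0]*d1,o2+s[1]*d2;return (p+q)/2,np.linalg.norm(p-q)
def mask(im,col,box):
    h=cv2.cvtColor(im["color"],cv2.COLOR_BGR2HSV);H,S,V=[h[...,i].astype(int) for i in range(3)]
    m={"blue":(abs(H-115)<15)&(S>120)&(V>50),"orange":(H>4)&(H<20)&(S>150)&(V>120),
       "red":((H<4)|(H>172))&(S>150)&(V>90),"green":(H>40)&(H<90)&(S>50)&(V>70)}[col]
    o=np.zeros(m.shape,np.uint8);x0,y0,x1,y1=box;o[y0:y1,x0:x1]=m[y0:y1,x0:x1];return o
def big(m):
    c=max(cv2.findContours(m,cv2.RETR_EXTERNAL,cv2.CHAIN_APPROX_NONE)[0],key=cv2.contourArea);return c
def cen(m):
    ys,xs=np.nonzero(m);return np.array([xs.mean(),ys.mean()])
E
python3 - <<'E'
import pickle
from vis import *
np.set_printoptions(precision=4,suppress=True)
d=pickle.load(open("im0.pkl","rb"));S,T=d["side"],d["top"]
bs,bt=(170,215,260,290),(255,235,365,305)
for c in("red","blue","orange","green"):
    a,b=mask(S,c,bs),mask(T,c,bt)
    print(c,a.sum(),b.sum(),cen(a),cen(b),*tri(S,cen(a),T,cen(b)))
    for n,im,m,z in(("S",S,a,.077),("T",T,b,.077)):
        if c in("blue","green"):
            zz=z if c=="blue" else .06
            P=np.array([plane(im,p[0],zz)[:2] for p in big(m)],np.float32)
            print(n,cv2.minAreaRect(P*1000))
    if c=="red": print(plane(S,cen(a),.063),plane(T,cen(b),.063))
g=cv2.cvtColor(T["color"],cv2.COLOR_BGR2HSV)
w=((g[...,2]>150)&(g[...,1]<60)).astype(np.uint8);w[:,:250]=0;w[:,400:]=0;w[:140]=0;w[310:]=0
c=big(w);P=np.array([plane(T,p[0],.06)[:2] for p in c],np.float32)
print("deck",cv2.minAreaRect(P*1000),cv2.boxPoints(cv2.minAreaRect(P*1000)))
E
```

```text
red 39 30 [211.7949 225.7949] [273.3333 267.8   ] [0.4789 0.0603 0.0607] 0.00045493662935111665
[0.4789 0.0567 0.063 ] [0.4787 0.0603 0.063 ]
blue 454 120 [224.6256 258.3965] [331.2083 263.4167] [ 0.4927 -0.0712  0.0713] 0.00019627684510563294
S ((492.7307434082031, -76.2525405883789), (88.8115463256836, 52.42955017089844), 73.9265365600586)
T ((484.3763732910156, -97.72294616699219), (12.051344871520996, 48.04106903076172), 76.8173599243164)
orange 293 399 [224.8191 260.0683] [329.5514 263.0777] [ 0.4932 -0.0681  0.0652] 0.0001504534222285408
green 375 417 [199.8267 257.616 ] [317.5564 283.1727] [ 0.4474 -0.0423  0.0574] 0.0019824155675137586
S ((447.6199035644531, -41.70631790161133), (96.3526611328125, 22.81270980834961), 72.58695220947266)
T ((446.7666931152344, -42.11751174926758), (96.75891876220703, 22.77765655517578), 72.73075103759766)
deck ((574.65625, -56.783477783203125), (244.73025512695312, 305.6572570800781), 73.03931427001953) [[ 392.7791 -129.2439]
 [ 685.1418 -218.4088]
 [ 756.5334   15.6769]
 [ 464.1707  104.8419]]
```

Heights check: red key 61 mm, cup floor 65 mm and deck size about right. Display and deck edges agree on a yaw of about -17.2°. The cover sits about 10 mm open already. Next I'll close the fingers, go above the cup and feel my way down.

```bash
cat > rob.py <<'E'
import numpy as np
from plant import *
yaw=np.radians(-17.2); bx=np.array([np.cos(yaw),np.sin(yaw),0]); by=np.array([-np.sin(yaw),np.cos(yaw),0])
O=np.array([.5750,-.0573,0])             # balance origin
R=np.c_[np.cross(by,[0,0,-1]),by,[0,0,-1]]
def B(x,y,tip): return O+x*bx+y*by+np.array([0,0,tip+.025])   # TCP for a fingertip spot, balance frame
def loc():
    p=np.array(read_ee_pos())-O; return np.array([p@bx,p@by,p[2]-.025])
def F():
    f=np.array(read_ft_force()); return np.array([f@bx,f@by,f[2]])
def guarded(x,y,tip,axis,limit,step=.004,speed=.05):
    a=loc(); b=np.array([x,y,tip]); n=max(1,int(np.ceil(np.linalg.norm(b-a)/step))); f0=F()
    for i in range(1,n+1):
        p=a+(b-a)*i/n; move_l(B(*p),speed); f=F()-f0
        if abs(f[axis])>limit: print("stop at",loc().round(4),"F",f.round(2)); return True
    print("reached",loc().round(4),"F",f.round(2)); return False
E
python3 - <<'E'
from rob import *
grasp(); move_pose(B(-.075,-.035,.16),R); print(read_t(),loc())
move_l(B(-.075,-.035,.09),.15)
guarded(-.075,-.035,.069,2,1.5)
print(read_t(),F())
im=get_image("side");import cv2
cv2.imwrite("pics/s1.png",cv2.resize(im["color"][190:300,140:370],None,fx=3,fy=3))
E
```

```text
3.3583 [-0.07503533 -0.03435578  0.16009242]
reached [-0.0752 -0.035   0.0687] F [-0.52  0.63 -0.8 ]
5.475 [ 0.07428338 -0.04391359 -0.27946733]
```

View pics/s1.png

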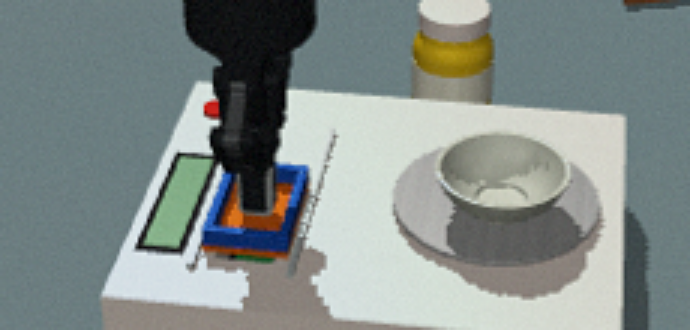

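The closed fingers are inside the cup at crop (258,195), clear of the rim, and a sliver of green key shows at (250,258). Next I'll push the cover toward +y.

```bash
python3 - <<'E'
from rob import *
guarded(-.075,.060,.069,1,6,step=.005,speed=.08)
p=loc(); print(p, F(), read_t()); sleep(.3)
move_l(B(p[0],p[1]-.004,.069),.08)
move_l(B(p[0],p[1]-.004,.15),.2)
move_l(B(-.075,.2,.2),.3)
import cv2,pickle
d={n:get_image(n) for n in("side","top")};pickle.dump(d,open("im1.pkl","wb"))
a=cv2.resize(d["side"]["color"][190:310,150:370],None,fx=2.5,fy=2.5);b=cv2.resize(d["top"]["color"][210:330,240:400],None,fx=2.5,fy=2.5)
w=np.zeros((600,560,3),np.uint8);w[:300,:550]=a;w[300:,:400]=b
cv2.imwrite("pics/c2.png",w);print(read_t())
E
```

```text
stop at [-0.0751  0.0475  0.0687] F [ -0.83 -18.81   2.54]
[-0.07509302  0.0475277   0.06872609] [ -0.59093306 -19.48736506   2.70899119] 10.025
11.9333
```

View pics/c2.png

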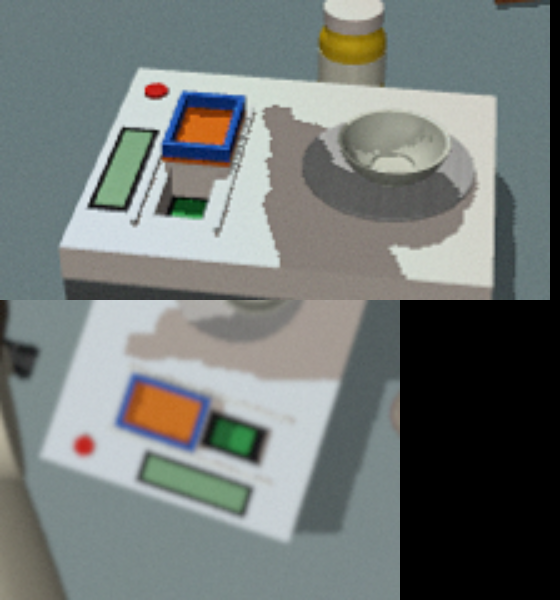

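The cover is fully open and the well is clear, with the green key at top-crop (235,437) and the red key untouched. I'll measure the key's position before reaching in.

```bash
python3 - <<'E'
from rob import *
from vis import *
import pickle
d=pickle.load(open("im1.pkl","rb"));S,T=d["side"],d["top"]
b=mask(T,"green",(322,250,350,276)); a=mask(S,"green",(212,266,236,280))
hs=cv2.cvtColor(T["color"],cv2.COLOR_BGR2HSV)
dark=np.zeros(hs.shape[:2],np.uint8); r=(slice(252,278),slice(318,352)); dark[r]=(hs[r][...,2]<110)|(b[r]>0)
q=lambda p:np.array([(p-O)@bx,(p-O)@by,p[2]]).round(4)
c=cv2.minAreaRect(big(b))[0];print(a.sum(),b.sum(),"key",q(plane(T,c,.04)),q(plane(T,cen(b),.04)))
c=cv2.minAreaRect(big(dark));print("mouth",c,q(plane(T,c[0],.06)))
print("key tri",tri(S,cen(a),T,cen(b)))
o,p=mask(S,"orange",(205,215,255,262)),mask(T,"orange",(280,235,330,290))
t,e=tri(S,cen(o),T,cen(p));print("cup",q(t),e)
E
```

```text
56 168 key [-0.0761 -0.0464  0.04  ] [-0.0751 -0.0467  0.04  ]
mouth ((333.2153625488281, 264.0680236816406), (24.6425838470459, 14.855813980102539), 17.52556800842285) [-0.0743 -0.0438  0.06  ]
key tri (array([ 0.49078286, -0.07959458,  0.04169969]), np.float64(0.002656765804971086))
cup [-0.0747  0.0256  0.0647] 0.00013661256463827978
```

Key found at (-75,-46.5) mm in the balance frame and about 41 mm high, as expected. Next I'll press it.

```bash
python3 - <<'E'
from rob import *
move_l(B(-.075,-.0465,.12),.3); move_l(B(-.075,-.0465,.066),.12)
h=guarded(-.075,-.0465,.046,2,4,speed=.06)
if not h:
    guarded(-.075,-.0465,.0335,2,6,step=.001,speed=.03)
    print(loc(),F()); sleep(.5); print(loc(),F(),read_t())
E
```

```text
reached [-0.0752 -0.0465  0.0457] F [ 1.31 -0.18  0.94]
stop at [-0.075  -0.0465  0.035 ] F [-3.43  1.3   8.53]
[-0.07498952 -0.04650569  0.03499175] [-3.3900541   0.96913259  9.40858545]
[-0.07498227 -0.04649377  0.03498827] [-2.61177098  0.09694568  8.67495748] 18.55
```

Tip at 35.0 mm with 8.7 N, so the key is fully down. Next: withdraw, enter the cup and push the cover shut.

```bash
python3 - <<'E'
from rob import *
move_l(B(-.075,-.0465,.12),.15); move_l(B(-.075,.024,.12),.2); move_l(B(-.075,.024,.085),.15)
if not guarded(-.075,.024,.069,2,3):
    guarded(-.075,-.078,.069,1,6,step=.006,speed=.1)
    p=loc(); sleep(.2); print(loc(),F(),read_t())
    move_l(B(p[0],p[1]+.006,.069),.08); move_l(B(p[0],p[1]+.006,.15),.2); move_l(B(-.075,.2,.2),.3)
    import cv2,pickle
    d={n:get_image(n) for n in("side","top")};pickle.dump(d,open("im2.pkl","wb"))
    from vis import *
    S,T=d["side"],d["top"]
    t,e=tri(S,cen(mask(S,"orange",(170,215,260,290))),T,cen(mask(T,"orange",(255,235,365,305))))
    print("cup",(t-O)@bx,(t-O)@by,t[2],e)
    a=cv2.resize(S["color"][190:310,150:370],None,fx=2.5,fy=2.5);b=cv2.resize(T["color"][150:310,220:440],None,fx=2,fy=2)
    w=np.zeros((600,560,3),np.uint8);w[:300,:550]=a;w[300:,:440]=b[:300]
    cv2.imwrite("pics/c3.png",w)
print(read_t())
E
```

```text
reached [-0.0751  0.024   0.0687] F [ 0.45 -0.75 -0.16]
stop at [-0.0746 -0.0714  0.0703] F [-2.74  8.59  9.36]
[-0.07461051 -0.07136863  0.07030216] [-2.85207734  7.23051814  8.14340722] 25.35
cup -0.07470810295732479 -0.04137016099536032 0.06591486481595155 0.0004079794533536207
27.3083
```

View pics/c3.png

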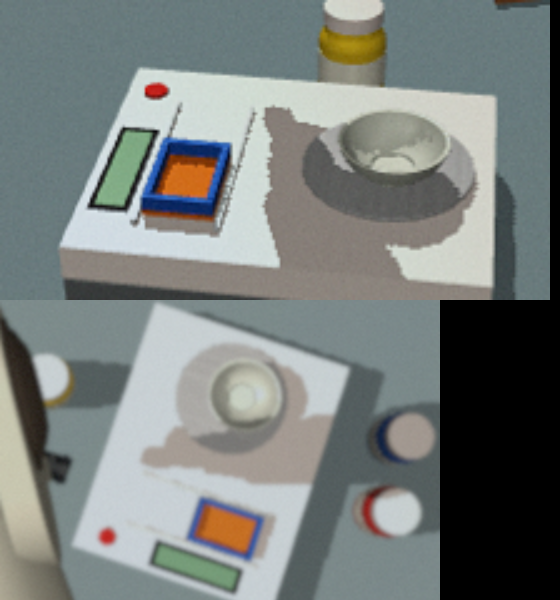

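The cover's cup is at y -41.4 mm. Shut should be about -46 (open reading minus 72), so roughly 4-5 mm of gap remains: a thin strip shows at (180,225). The z-force suggests the fingertip wedged. I'll push it home from outside the +y rim.

```bash
python3 - <<'E'
from rob import *
move_l(B(-.075,.035,.12),.25); move_l(B(-.075,.035,.085),.15)
if not guarded(-.075,.035,.068,2,3,step=.006):
    guarded(-.075,.016,.068,1,8,step=.005,speed=.08)
    guarded(-.075,-.012,.068,1,9,step=.002,speed=.05)
    sleep(.2); p=loc(); print(p,F(),read_t())
    move_l(B(-.075,p[1]+.015,.068),.08); move_l(B(-.075,p[1]+.015,.15),.2); move_l(B(-.075,.2,.2),.3)
    import cv2
    from vis import *
    S,T=get_image("side"),get_image("top")
    t,e=tri(S,cen(mask(S,"orange",(170,215,260,290))),T,cen(mask(T,"orange",(255,235,365,305))))
    print("cup",(t-O)@bx,(t-O)@by,t[2],e)
    a=cv2.resize(S["color"][190:310,150:370],None,fx=2.5,fy=2.5);b=cv2.resize(T["color"][150:310,220:440],None,fx=2,fy=2)
    w=np.zeros((600,560,3),np.uint8);w[:300,:550]=a;w[300:,:440]=b[:300]
    cv2.imwrite("pics/c4.png",w)
print(read_t())
E
```

```text
reached [-0.0752  0.0349  0.0676] F [-1.78  0.9  -0.48]
reached [-0.075   0.0158  0.068 ] F [ 0.34 -0.33  0.83]
stop at [-0.075   0.0038  0.0681] F [-0.14 13.6  -2.39]
[-0.07495515  0.00385616  0.06811532] [-0.2739831  14.17069702 -2.13301851] 32.3167
cup -0.07470648066752883 -0.04660197445551115 0.06605369588769683 0.00022220277097236178
34.1083
```

View pics/c4.png

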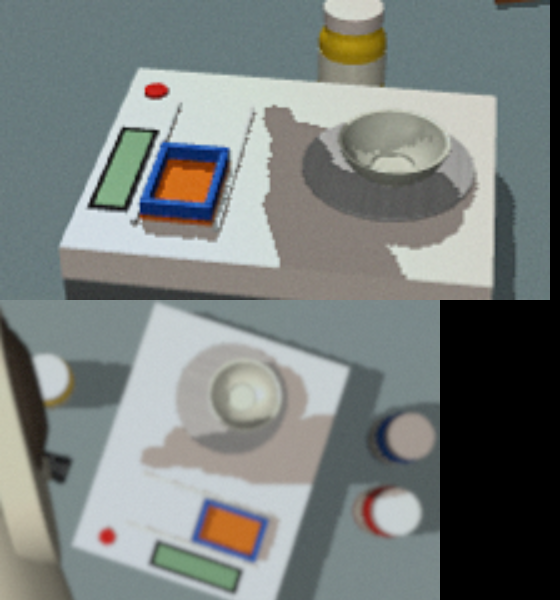

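The cover moved a further 5 mm to y -46.6, which is 72 mm from the open reading, and met a hard stop at 14 N. The dish, jars and red key look unmoved, and the arm is clear. I'll hand in the job.

```bash
python3 -c "
from plant import *
print(finish_job(),read_t())"
```

```text
the job is handed in; nothing more can be done
the job is handed in; nothing more can be done
```

I pushed the cover open, pressed the tare key fully down and pushed the cover shut to its stop (the first closing push stopped about 5 mm short, a second finished it); the dish, jars and red key look unmoved, and the job is handed in at about 34 s, with no verdict returned.

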